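Put the ball punch away, shut the bench drawer and hook it

TASK

Put the ball-headed punch away: pull it out of the leaning rack and lay it flat in the open bench drawer, beside the steel block that is kept there. Then push the drawer fully shut, and only then swing the corner hook round until it points straight out across the drawer front. Leave the other two tools in the rack, and the gas can and the dish where they stand.

Things in the scene. Friction and masses are not known exactly. Their poses are not given: they have to be found in the camera images.
- punch: Doming punch, bare steel, 180 g: round stem 14 mm in diameter, 108 mm long, with a 28 mm ball on top (overall 130 mm). Starts ball up with its foot 50 mm deep in one of the rack's three holes (varies), leaning with the rack; 52 mm of bare stem shows below the ball. Origin at the centre of the foot, z along the stem to the ball; centre of mass about 79 mm from the foot.
- punch_ball (a point): Centre of the ball on the punch's head (28 mm in diameter), 116 mm from the foot.
- rack: Fixed wooden rack: block 200 mm wide (y), 40 mm thick, on an 8 mm base plate 110 x 206 mm. It leans: three holes 66 mm apart along its y (-66, 0, +66 mm), 16 mm square, 50 mm deep, rise at 40 degrees from vertical towards its +x (away from the robot), so tool tops point up and away. Origin on the bench under the block; hole mouths at rack x = 40 mm, 68 mm above the bench. Yaw varies.
- flat_punch: Another tool in the rack, to be left: plain round steel rod 14 mm x 120 mm with a flat top, no ball. Origin at its foot, z along the rod.
- scraper: Another tool in the rack, to be left: 14 mm steel stem with a pale wooden grip 26 mm in diameter at the top, 120 mm overall. Origin at its foot, z along the stem.
- cabinet: Fixed dark wooden bench cabinet with one drawer, 230 mm deep (x), 220 mm wide (y), 90 mm high, with a 12 mm top (underside at 78 mm). Origin on the bench under the middle of the carcass's front face; x points into the cabinet, away from the robot, so the drawer opens to -x. Its position and yaw vary.
- drawer (a joint): Drawer opening in m: 0 is fully shut, about 0.15 to 0.18 at the start (limit 0.185). Sliding it takes about 2 N and it stays where it is left.
- drawer_floor (a point): Moves with the drawer, axes as the cabinet's: on the drawer floor's upper face (18 mm above the bench), at the inner face of its front panel, mid-width; in the carcass's front plane when shut. The inside runs 199 mm in +x and 94 mm either way in y. Side walls 6 mm thick rise 37 mm above the floor. The free space beside the block is where the punch goes, along x.
- drawer_front (a point): Moves with the drawer: middle of the top edge of its front panel's outer face, 86 mm above the bench. The panel is 15 mm thick (in +x from here) and 214 mm wide; a brass knob 22 mm in diameter sticks out 16 mm in front of its middle, centred 35 mm above the bench. Push here towards +x to shut.
- block: Loose steel bench block kept in the drawer, 50 x 40 x 22 mm (x, y, z), 330 g, lying flat on the drawer's floor in the part that is open to view; its sideways place and yaw vary. Origin at the centre of its underside. It must still be in the drawer at the end.
- hook (a joint): Angle of the dark steel corner hook, rad. Vertical pivot on the cabinet's top (90 mm high) at cabinet x = 15 mm, y = 95 mm. At 0 (closed, its stop) its arm points to cabinet -x, across the drawer front; it starts at 1.3 to 1.7, the arm pointing about to cabinet +y. Seen from above it closes anticlockwise. Stiff: about 1.5 N at the post; it stays where it is left.
- hook_post (a point): Point 110 mm above the bench on the upright post on the hook's arm, 28 mm from the pivot: post 12 mm in diameter, from the arm's top (96 mm above the bench) to 122 mm. The arm is 14 mm wide and reaches 39 mm from the pivot, where a lip 14 mm wide hangs 22 mm below the cabinet's top.
- gas_can: Upright aluminium gas can, 66 mm in diameter, 165 mm high, standing to the left of the cabinet. Origin at the centre of its underside. To be left standing.
- dish: White porcelain dish, 72 mm in diameter, 32 mm high, on the bench to the left of the drawer. Origin at the centre of its underside. To be left.
There are look-alikes about, which are no part of the job. What is shaped like the punch but blue or turquoise is not meant.

How it is judged:
By the outcome, as a careful person would: the job done as asked, in the order asked, and still so for the second after the job is handed in, with the robot touching nothing.
It also fails if it takes over 67 s, if anything falls off the work surface, if the arm or the gripper's body presses on something with over 40 N, if the wrist force passes 120 N, or if a joint passes its speed limit or range.

ROBOT

A 6-joint arm with a two-finger parallel gripper is mounted at the origin on the work surface. World frame = base frame: x ahead of the robot, y to its left, z up, the work surface at z = 0. Lengths are in m, angles in degrees, forces in N, time in s.
With the tool pointing down it reaches from about 0.25 to 0.725 m from the base axis. Payload 9.7 kg.
Tool frame: the origin (TCP) lies midway between the tips of the shut fingers; the grasp point (between the pads) lies 19 mm behind it; z points along the fingers, y is the line along which they close (so a half turn about z gives the same grasp; the last joint's range is limited). The gripper opens to 85 mm and grips with 20 to 120 N. Pads are 22 mm wide; open, the fingers measure 114 mm over their backs; the gripper's body (76 mm by 85 mm) begins 54 mm behind the grasp point. The pads swing forward as they close: fully open they stand 13 mm farther back than shut.
Start: joints at [74.542, 4.979, 10.078, 95.1, 0, 90], TCP at [0.147, 0.53, 0.231] pointing down, gripper open.
Joint ranges: [-179.16, 179.16], [-48.56, 103.87], [-65.8, 70.77], [-126.05, 130.52], [-82.76, 87.17], [-180, 180]. Speed limits (degrees/s): [127.2, 127.2, 147.25, 180, 180, 180].

INTERFACE

Orientations are given as [roll, pitch, yaw] about the fixed x, y, z axes, in that order (R = Rz(yaw) Ry(pitch) Rx(roll)).
In Python, from workcell import readout, imaging, bot, spotter gives the robot as it stands.
- The arm moves only by the shell command python3 -m jog 'ROWS' [FORCE]. ROWS is JSON, a list of rows, each an object with "rotation": the turn, a rotation vector about the world's x, y, z in degrees, a list of three; "translation": the shift along the world's x, y, z in mm, a list of three; "grip": the finger opening in mm, from 0 to 85.4. In form: [{"rotation": [wx, wy, wz], "translation": [dx, dy, dz], "grip": grip}, ...]. A call has 1 to 20 rows; each row is the pose to reach, as a shift and turn from the pose commanded when the call began; what a row does not reach only later rows make up. A row lasts 1/10 s, in which the tool goes at most 50 mm and 8.59 degrees, less where a joint would pass 70% of its speed; a pose out of reach is approached as far as the arm can. A call with a gripper value outside its range is refused whole. The fingers move at their own pace and stop on an object; FORCE is the grip in N (left out, the last holds). Time passes only in rows, so rows that repeat a pose let the fingers close. It gives the time, the measured TCP pose, the force, the opening and the grip force at its end, in the units of the state.
- readout.get_obs(): the state, without advancing time (a new reading comes with each control period).
- imaging.camera(name): name is "scene" or "side" or "wrist"; returns (picture, depth): 400x640x3 uint8, red, green, blue; 400x640 float32, m along the optical axis (not along the pixel's ray), 0 where there is no reading.
- imaging.camera_info(name): a dict with "vertical_fov" (degrees; the focal length in pixels is half the picture's height over the tangent of half this angle, whatever the lens; pixels are square), "cx", "cy" (the principal point, pixels), "extrinsics" (4x4, takes a point from camera to world coordinates); the wrist camera has in their place "tool_from_camera" (4x4, takes a point from camera to tool coordinates, whose origin is the TCP and whose axes are the flange's). Camera axes: x right, y down, z forward; pixel columns grow to the right and rows downward; lengths in m; the calibration is good to about 2 mm. The wrist camera is an equidistant fisheye: a pixel r from the principal point sees the ray r / f radians off the axis. A picture is of the moment at which its call begins: read the wrist's pose just before it. camera_info takes no time and is no camera call.
- bot.job_done(): hands the job in; it is judged then, once.
Trained networks look in the newest picture that a camera, given by its name, has taken for a name from the list of things; names that differ only in an ending like _2 or _b are one class to them, and where a whole thing is asked for, a point or a joint stands for the part that bears it (a point fixed in the world has none). Each returns a list of dicts, best first, with "confidence" (0 to 1); they miss things now and then, are a little off and sometimes report something else, mostly with a low value. They report only what shows in the picture. A call takes as long as a camera call. They do not tell look-alikes from the thing itself.
- spotter.spot_in(camera, target): "box" ([centre column, centre row, width, height] in pixels, round what is visible of it).
- spotter.mark_of(camera, target): "uv" ([column, row] in pixels: a listed point, or the origin of a listed thing).
The state is a dict: "time": time; "q": joint angles; "qd": joint speeds; "joint_efforts": joint torques, N m; "ee_pos": TCP position; "tcp_rot": TCP orientation; "wrist_force": force on the tool from outside, world axes, zero at the start; "torque": the same for the moment, N m; "opening": finger opening in m; "grasp_force": force on a finger pad.
Only numpy, scipy, OpenCV 4.12 (cv2) and the standard library are available. Lean on these libraries where they do the work, as an engineer would, in place of code of your own. Each camera call takes 0.05 s, during which the arm holds its last target. There are 200 camera calls.

## Working session

There is one attempt and no reset: what is moved stays moved. The work goes in short steps, Python scripts to look and compute and a shell command to move; the robot and the scene stay as the last step left them, time stands still between calls to the robot, and variables do not carry over. Pictures are saved under pics/ and viewed, at most 10 in all, crops included, and the job is handed in when it is done.

```bash
ls; mkdir -p pics; cat > h.py <<'E'
import numpy as np, cv2
from scipy.spatial.transform import Rotation as R
from workcell import readout, imaging, bot, spotter
np.set_printoptions(precision=4,suppress=True)
def snap(c):
    o=readout.get_obs(); p,d=imaging.camera(c); return o,p,d
def K(c):
    i=imaging.camera_info(c); return i,200/np.tan(np.radians(i["vertical_fov"])/2)
def world(c,uv,d,o=None):
    """pixels (n,2), depths (n) -> world points"""
    i,f=K(c); uv=np.atleast_2d(uv).astype(float); d=np.atleast_1d(d)
    x=(uv-[i["cx"],i["cy"]])/f
    if c=="wrist":
        r=np.linalg.norm(x,axis=1,keepdims=True)+1e-9
        x=x/r*np.tan(r)
    P=np.c_[x*d[:,None],d]
    if c=="wrist":
        T=np.eye(4);T[:3,:3]=R.from_euler("xyz",o["tcp_rot"],degrees=True).as_matrix();T[:3,3]=o["ee_pos"]
        M=T@np.array(i["tool_from_camera"])
    else: M=np.array(i["extrinsics"])
    return P@M[:3,:3].T+M[:3,3]
def cloud(c,d,o=None):
    v,u=np.nonzero(d>0); return np.c_[u,v],world(c,np.c_[u,v],d[v,u],o)
E
python3 - <<'E'
from h import *
print(readout.get_obs())
for c in("scene","side"):
    o,p,d=snap(c); cv2.imwrite(f"pics/{c}0.png",p[...,::-1]); np.savez(f"/tmp/{c}0.npz",p=p,d=d)
    i=imaging.camera_info(c);print(c,i["vertical_fov"],np.array(i["extrinsics"]))
    for t in("punch","punch_ball","rack","flat_punch","scraper","cabinet","drawer_floor","drawer_front","block","hook_post","gas_can","dish"):
        m=spotter.mark_of(c,t)
        for k in m[:3]:
            u,v=np.round(k["uv"]).astype(int)
            if 0<=u<640 and 0<=v<400: print(t,round(k["confidence"],2),u,v,world(c,[u,v],d[v,u])[0])
print(readout.get_obs()["time"])
E
```

```text
pics
{'time': 0.0, 'q': array([74.5435,  5.0106, 10.0345, 95.0989, -0.0018, 90.0005]), 'qd': array([ 0.0512, -0.0369, -0.0351,  0.0762,  0.0061,  0.0454]), 'joint_efforts': array([ -0.0017, -52.0384,  46.4809,   0.0162,  -0.0001,  -0.    ]), 'ee_pos': array([0.1465, 0.5299, 0.2306]), 'tcp_rot': array([-179.9249,    0.0018,  164.5431]), 'wrist_force': array([ 0.4261, -0.8886,  0.1291]), 'torque': array([-0.0316, -0.0079, -0.0208]), 'grasp_force': 0.0, 'opening': 0.08540548280464169}
scene 47.83741632699967 [[ 0.4223  0.7293 -0.5383  1.1931]
 [ 0.9063 -0.3303  0.2636 -0.1449]
 [ 0.0144 -0.5992 -0.8005  1.0228]
 [ 0.      0.      0.      1.    ]]
punch 0.78 406 145 [0.4505 0.5303 0.0102]
punch 0.75 334 150 [0.3701 0.3232 0.0003]
punch 0.71 338 192 [0.5716 0.2301 0.0786]
punch_ball 0.65 366 185 [0.6117 0.2864 0.1253]
punch_ball 0.6 296 142 [0.3087 0.2231 0.0199]
punch_ball 0.6 375 155 [0.4554 0.4164 0.0213]
rack 0.98 336 197 [0.5823 0.219  0.0757]
flat_punch 0.69 326 209 [0.6092 0.1765 0.0807]
scraper 0.68 348 177 [0.5304 0.2822 0.0688]
cabinet 0.61 209 282 [ 0.6882 -0.155   0.0922]
draw
[... 618 characters left out ...]
h_ball 0.77 412 278 [0.2955 0.2262 0.023 ]
punch_ball 0.7 282 236 [0.5972 0.3011 0.1234]
punch_ball 0.64 320 324 [0.4497 0.4226 0.0254]
rack 0.8 318 260 [0.5121 0.29   0.0591]
flat_punch 0.54 314 226 [0.5638 0.1966 0.0513]
flat_punch 0.48 398 148 [ 0.4476 -0.1207  0.0859]
flat_punch 0.41 287 174 [0.7078 0.0563 0.0436]
cabinet 0.77 337 141 [ 0.6393 -0.1461  0.0195]
cabinet 0.25 392 161 [ 0.4503 -0.0804  0.071 ]
drawer_floor 0.77 392 159 [ 0.4502 -0.0756  0.0832]
drawer_front 0.61 398 146 [ 0.4502 -0.1292  0.0851]
block 0.57 350 155 [ 0.5748 -0.0853  0.0408]
hook_post 0.44 312 144 [ 0.6678 -0.0265  0.1005]
gas_can 0.55 286 174 [0.7112 0.0558 0.0417]
dish 0.79 339 196 [0.5561 0.0433 0.0059]
1.3
```

```bash
python3 - <<'E'
from h import *
a=np.load("/tmp/scene0.npz")["p"][100:330,120:460];b=np.load("/tmp/side0.npz")["p"][110:400,200:460]
a=cv2.resize(a,None,fx=1.25*1.3,fy=1.25*1.3,interpolation=2)
b=cv2.resize(b,None,fx=.85,fy=.85)
cv2.imwrite("pics/both.png",np.hstack([a,np.zeros((a.shape[0],800-a.shape[1],3),np.uint8)+0])[...,::-1]) 
cv2.imwrite("pics/a.png",cv2.resize(np.load("/tmp/scene0.npz")["p"][100:340,120:440],(800,600),interpolation=2)[...,::-1])
cv2.imwrite("pics/b.png",cv2.resize(np.load("/tmp/side0.npz")["p"][100:400,200:600],(800,600),interpolation=2)[...,::-1])
E
```

```text
(no output)
```

View pics/a.png

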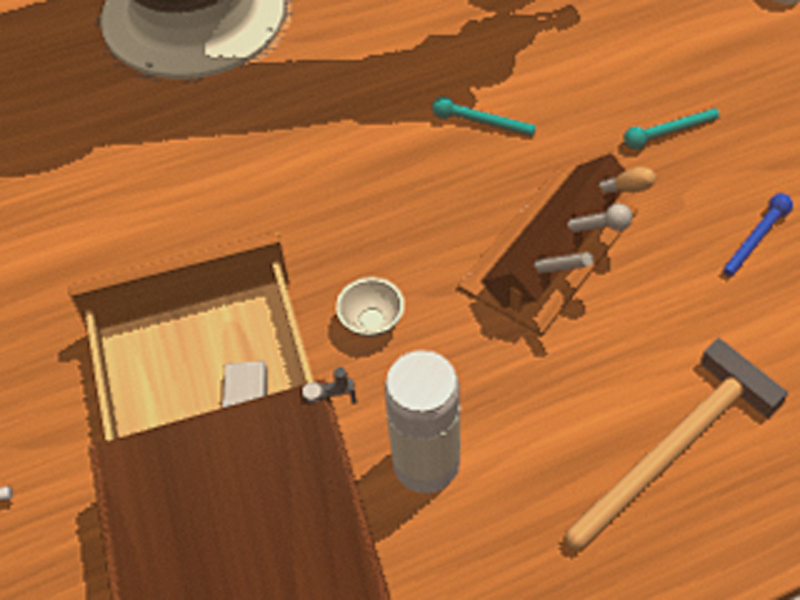

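View pics/b.png

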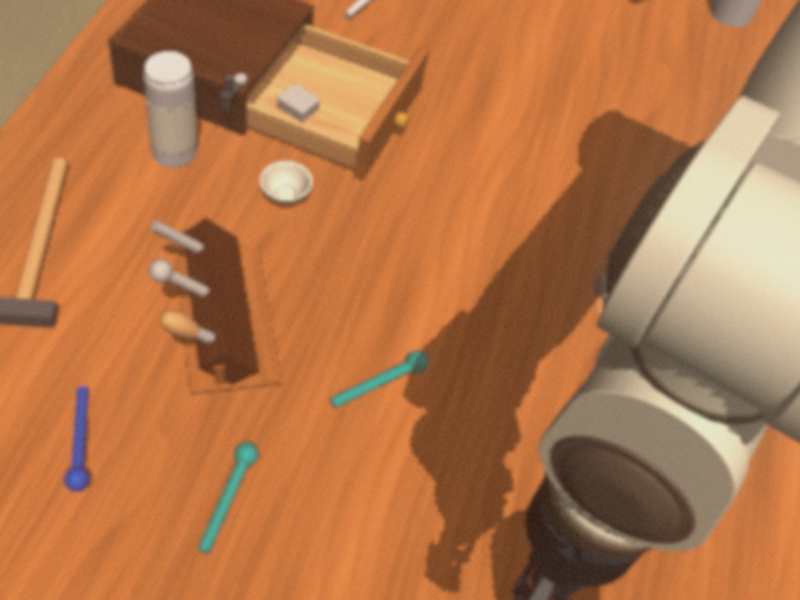

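The first crop (2.5x) shows four punch-shaped things. A teal one lies at crop (440,107) and another at (637,135), a blue one lies at (780,203), and a bare steel one stands in the rack's middle hole with its ball at (618,216), which is full scene pixel (367,186). Only the steel one in the rack fits the description. It stands between the flat rod at (590,260) and the wooden-grip scraper at (635,180). The drawer is open with the block at (245,383), to the left of its middle, and the hook is at (330,388).

```bash
python3 - <<'E'
from h import *
from scipy.optimize import least_squares
crop=np.load("/tmp/scene0.npz")["p"][150:240,290:410]
cv2.imwrite("pics/c.png",cv2.resize(crop,(800,600),interpolation=2)[...,::-1])
for c in("scene","side"):
    z=np.load(f"/tmp/{c}0.npz");p,d=z["p"],z["d"];uv,P=cloud(c,d)
    col=p[uv[:,1],uv[:,0]].astype(int); hsv=cv2.cvtColor(p,cv2.COLOR_RGB2HSV)[uv[:,1],uv[:,0]].astype(int)
    x,y,zz=P.T; sat=hsv[:,1]
    print("==",c,"bench z",np.median(zz[(x>.3)&(x<.5)&(y>.05)&(y<.2)]))
    # cabinet top
    m=(abs(zz-.09)<.005)&(x>.5)&(y<.03)&(y>-.4)
    r=cv2.minAreaRect(P[m][:,:2].astype(np.float32)*1000); print("top",m.sum(),r,cv2.boxPoints(r).round(0).tolist(), np.median(zz[m]))
    m=(abs(zz-.086)<.006)&(x>.36)&(x<.5)&(y<.03)&(y>-.4)
    r=cv2.minAreaRect(P[m][:,:2].astype(np.float32)*1000); print("front",m.sum(),r,cv2.boxPoints(r).round(0).tolist())
    m=(abs(zz-.04)<.005)&(x>.47)&(x<.7)&(y<.0)&(y>-.3)&(sat<70)
    r=cv2.minAreaRect(P[m][:,:2].astype(np.float32)*1000); print("block",m.sum(),r)
    # grey stems in rack
    b=P[np.linalg.norm(P-[.605,.29,.125],axis=1)<.022]; 
    s=hsv[np.linalg.norm(P-[.605,.29,.125],axis=1)<.022][:,1]; b=b[s<90]
    f=least_squares(lambda q:np.linalg.norm(b-q,axis=1)-.014,[.605,.29,.118],loss="soft_l1",f_scale=.002); print("ball",len(b),f.x,f.cost)
    m=(abs(x-.6)<.12)&(abs(y-.25)<.15)&(zz>.06)&(zz<.16)&(sat<80)
    print("grey",m.sum()); 
    m2=(abs(x-.57)<.12)&(abs(y-.25)<.15)&(zz>.03)&(zz<.16)&(sat>=100)
    Q=P[m2]
    np.savez(f"/tmp/{c}rack.npz",G=P[m],Gu=uv[m],W=Q)
    # post
    m=(zz>.1)&(zz<.13)&(np.hypot(x-.667,y+.035)<.03); print("post",m.sum(),P[m].mean(0),np.ptp(P[m],axis=0))
    m=(zz>.155)&(zz<.18)&(x>.6)&(y>-.05)&(y<.15);print("can top",P[m].mean(0),np.ptp(P[m],axis=0))
    m=(zz>.02)&(zz<.04)&(x>.48)&(x<.62)&(y>-.02)&(y<.1);print("dish",P[m].mean(0),np.ptp(P[m],axis=0))
E
```

```text
== scene bench z -0.0012943628777186689
top 10279 ((755.5224609375, -123.91534423828125), (305.1183166503906, 232.71360778808594), 84.15633392333984) [[624.0, -264.0], [856.0, -288.0], [887.0, 16.0], [655.0, 40.0]] 0.08949641523456053
front 477 ((457.0439147949219, -135.9482879638672), (213.41213989257812, 18.60391616821289), 84.14698791503906) [[437.0, -241.0], [455.0, -243.0], [477.0, -31.0], [459.0, -29.0]]
block 246 ((591.11376953125, -113.72267150878906), (39.059627532958984, 48.10409164428711), 71.1667709350586)
ball 87 [0.6095 0.2912 0.1134] 6.662210669992767e-05
grey 289
post 43 [ 0.6691 -0.0356  0.1146] [0.0174 0.031  0.0254]
can top [0.7322 0.0212 0.1635] [0.0605 0.0609 0.0133]
dish [0.5457 0.0365 0.0278] [0.0712 0.0704 0.0156]
== side bench z -0.0006287016967747583
top 3795 ((987.5682373046875, -182.5896453857422), (428.29730224609375, 727.8390502929688), 89.74150848388672) [[623.0, -395.0], [1351.0, -398.0], [1352.0, 30.0], [625.0, 33.0]] 0.08947083597265504
front 302 ((452.2502136230469, -129.77532958984375), (216.92190551757812, 15.700408935546875), 84.14070129394531) [[433.0, -237.0], [449.0, -238.0], [471.0, -23.0], [456.0, -21.0]]
block 164 ((585.7357177734375, -108.0291748046875), (41.373477935791016, 49.84939956665039), 65.6206283569336)
ball 102 [0.6062 0.2944 0.1138] 8.797970068853757e-05
grey 355
post 42 [ 0.6619 -0.0305  0.1124] [0.016  0.0378 0.0227]
can top [1.0771 0.0434 0.1658] [0.6584 0.1992 0.0249]
dish [0.5504 0.0343 0.0277] [0.0698 0.0713 0.0156]
```

View pics/c.png

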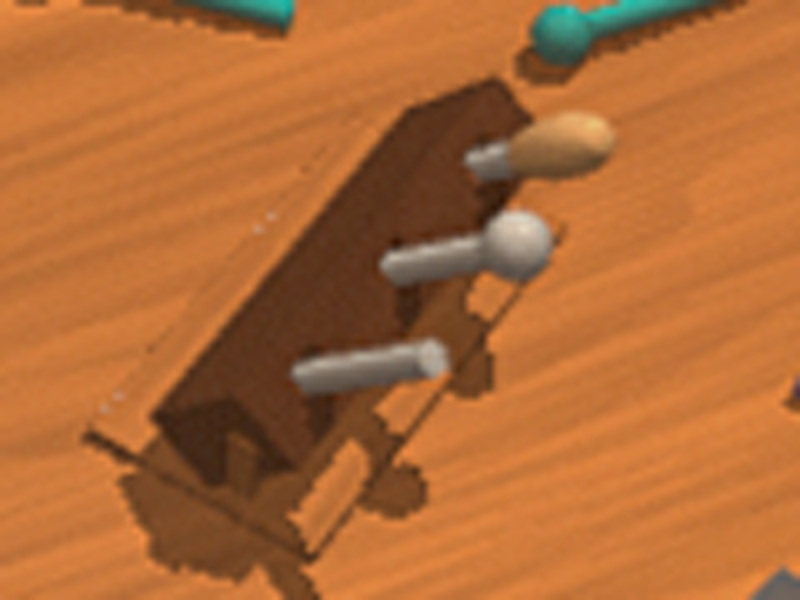

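The enlarged crop shows the bare steel stem with its ball at crop (515,243), full (367,186), in the middle hole, with the plain rod below it and the wooden grip above it. So it is the punch. Next I fit the rack's axis and the cabinet frame.

```bash
python3 - <<'E'
from h import *
# rack: fit stems of middle+flat in each camera; cabinet frame
for c in("scene","side"):
    z=np.load(f"/tmp/{c}rack.npz");G=z["G"];W=z["W"]
    n,l,_,cen=None,None,None,None
    G=G.astype(np.float32)
    _,lab,cen=cv2.kmeans(G,3,None,(3,50,1e-5),8,cv2.KMEANS_PP_CENTERS)
    for k in range(3):
        g=G[lab[:,0]==k]; v=np.linalg.svd(g-g.mean(0))[2][0]; v*=np.sign(v[2]); print(c,len(g),g.mean(0),v,"lean",np.degrees(np.arccos(v[2])),"yaw",np.degrees(np.arctan2(v[1],v[0])))
    # wood block faces: RANSAC dominant planes
    Q=W[(W[:,2]>.035)&(W[:,2]<.1)];rng=np.random.default_rng(0)
    for it in range(2):
        best=None
        for _ in range(800):
            a,b,e=Q[rng.choice(len(Q),3,replace=False)];nn=np.cross(b-a,e-a);L=np.linalg.norm(nn)
            if L<1e-6: continue
            nn/=L;m=abs((Q-a)@nn)<.002
            if best is None or m.sum()>best.sum():best=m
        q=Q[best];nn=np.linalg.svd(q-q.mean(0))[2][2];nn*=np.sign(nn[2]);print("plane",len(q),q.mean(0),nn,"tilt",np.degrees(np.arccos(nn[2])),"yaw",np.degrees(np.arctan2(nn[1],nn[0])));Q=Q[~best]
    # cabinet frame
    z=np.load(f"/tmp/{c}0.npz");uv,P=cloud(c,z["d"]);yaw=np.radians(-5.85);ex=np.array([np.cos(yaw),np.sin(yaw)]);ey=np.array([-ex[1],ex[0]])
    A=np.c_[P[:,:2]@ex,P[:,:2]@ey,P[:,2]]
    F=A[(abs(A[:,2]-.086)<.004)&(P[:,0]>.4)&(P[:,0]<.5)&(P[:,1]<.03)&(P[:,1]>-.3)]
    pc=np.percentile(F,[2,98],axis=0);print("panel x,y",pc[:,:2].tolist());ym=pc[:,1].mean()
    T=A[(abs(A[:,2]-.0895)<.004)&(P[:,0]>.55)&(P[:,0]<.9)&(abs(A[:,1]-ym)<.08)];xf=np.percentile(T[:,0],.5);print("carcass front x",xf,"back",np.percentile(T[:,0],99.5))
    cab=xf*ex+ym*ey;print("cab origin",cab,"opening",xf-pc[0,0]-.015)
    B=A[(abs(A[:,2]-.04)<.004)&(A[:,0]>pc[1,0]+.02)&(A[:,0]<xf+.01)&(abs(A[:,1]-ym)<.08)]
    print("block cab",(B[:,:2].min(0)-[xf,ym]),(B[:,:2].max(0)-[xf,ym]),len(B))
E
```

```text
scene 108 [0.6267 0.2206 0.0965] [0.6061 0.3735 0.7022] lean 45.392517 yaw 31.646303
scene 74 [0.5646 0.288  0.0771] [ 0.5837 -0.8067  0.0924] lean 84.6968 yaw -54.108067
scene 107 [0.6096 0.2855 0.1165] [0.6074 0.3876 0.6934] lean 46.099785 yaw 32.543053
plane 505 [0.5456 0.2447 0.0605] [-0.6504 -0.3877  0.6532] tilt 49.21614692182348 yaw -149.19768022938206
plane 432 [0.5746 0.2561 0.0676] [0.5536 0.3274 0.7657] tilt 40.028945887984825 yaw 30.5997169485054
panel x,y [[0.46092304401033046, -0.19149339825667666], [0.4769763547174576, 0.012135178141761087]]
carcass front x 0.6516387358391494 back 0.8792825908606563
cab origin [ 0.6391 -0.1556] opening 0.17571569182881897
block cab [-0.0779  0.0127] [-0.03    0.0601] 249
side 190 [0.589  0.2899 0.1036] [0.5665 0.3707 0.7359] lean 42.61381 yaw 33.199825
side 123 [0.6164 0.228  0.0934] [0.5978 0.3635 0.7145] lean 44.397976 yaw 31.298784
side 42 [0.5331 0.3317 0.0743] [0.5267 0.3436 0.7775] lean 38.965294 yaw 33.115993
plane 958 [0.5341 0.2595 0.0595] [-0.654  -0.3865  0.6503] tilt 49.433832003010615 yaw -149.4142809487983
plane 534 [0.5605 0.278  0.068 ] [0.5662 0.3372 0.7522] tilt 41.22223569688178 yaw 30.775262904428242
panel x,y [[0.4555774343721869, -0.18699815669059353], [0.4699023053046387, 0.018769987873193388]]
carcass front x 0.6449069493958218 back 0.8735271624632015
cab origin [ 0.633  -0.1494] opening 0.17432951502363492
block cab [-0.0769  0.0107] [-0.0223  0.0627] 169
```

```bash
cat >> h.py <<'E'
def frame(yaw,lean=40):
    """rack-style frame: s along the stem (lean from vertical, azimuth yaw), t tool z, y closing"""
    a,l=np.radians(yaw),np.radians(lean); h=np.array([np.cos(a),np.sin(a),0]);k=np.array([0,0,1.])
    s=np.sin(l)*h+np.cos(l)*k; t=np.cos(l)*h-np.sin(l)*k; y=np.cross(k,h)
    return s,t,y,np.c_[-s,y,t]
def togo(p,Rt):
    o=readout.get_obs();R0=R.from_euler("xyz",o["tcp_rot"],degrees=True).as_matrix()
    print("shift",(np.array(p)-o["ee_pos"])*1000,"rotvec",np.degrees(R.from_matrix(Rt@R0.T).as_rotvec()),"at",o["ee_pos"],o["tcp_rot"],"t",o["time"])
E
python3 - <<'E'
from h import *
s,t,y,Rt=frame(30.7);b=np.array([.608,.293,.115]);togo(b-.038*s-.11*t,Rt)
E
```

```text
shift [ 367.9397 -292.5892  -74.6871] rotvec [  6.8044 -50.8498  43.1296] at [0.1466 0.5301 0.2313] [-179.9991    0.001   164.5415] t 1.3
```

```bash
python3 -m jog '[{"rotation":[0,0,0],"translation":[100,-80,0],"grip":45},{"rotation":[6.8,-50.8,43.1],"translation":[368,-293,-40],"grip":45},{"rotation":[6.8,-50.8,43.1],"translation":[368,-293,-40],"grip":45},{"rotation":[6.8,-50.8,43.1],"translation":[368,-293,-40],"grip":45},{"rotation":[6.8,-50.8,43.1],"translation":[368,-293,-40],"grip":45},{"rotation":[6.8,-50.8,43.1],"translation":[368,-293,-40],"grip":45},{"rotation":[6.8,-50.8,43.1],"translation":[368,-293,-40],"grip":45},{"rotation":[6.8,-50.8,43.1],"translation":[368,-293,-40],"grip":45},{"rotation":[6.8,-50.8,43.1],"translation":[368,-293,-40],"grip":45},{"rotation":[6.8,-50.8,43.1],"translation":[368,-293,-40],"grip":45},{"rotation":[6.8,-50.8,43.1],"translation":[368,-293,-40],"grip":45},{"rotation":[6.8,-50.8,43.1],"translation":[368,-293,-40],"grip":45},{"rotation":[6.8,-50.8,43.1],"translation":[368,-293,-75],"grip":45},{"rotation":[6.8,-50.8,43.1],"translation":[368,-293,-75],"grip":45},{"rotation":[6.8,-50.8,43.1],"translation":[368,-293,-75],"grip":45},{"rotation":[6.8,-50.8,43.1],"translation":[368,-293,-75],"grip":45}]' 40
python3 - <<'E'
from h import *
from scipy.optimize import least_squares
s,t,y,Rt=frame(30.7);b=np.array([.608,.293,.115]);togo(b-.038*s-.11*t,Rt)
o,p,d=snap("wrist");cv2.imwrite("pics/w1.png",p[...,::-1]);np.savez("/tmp/w1.npz",p=p,d=d)
i,f=K("wrist");print(f,i["cx"],i["cy"],np.array(i["tool_from_camera"]))
for k in spotter.mark_of("wrist","punch_ball")+spotter.mark_of("wrist","punch"):
    u,v=np.round(k["uv"]).astype(int);print(k["confidence"],u,v,d[v,u],world("wrist",[u,v],d[v,u],o)[0])
uv,P=cloud("wrist",d,o);sat=cv2.cvtColor(p,cv2.COLOR_RGB2HSV)[uv[:,1],uv[:,0]][:,1]
for _ in range(3):
    g=P[(np.linalg.norm(P-b,axis=1)<.022)&(sat<90)]
    b=least_squares(lambda q:np.linalg.norm(g-q,axis=1)-.014,b,loss="soft_l1",f_scale=.001).x
print("ball",len(g),b)
L=(P-b)@s; rad=np.linalg.norm(P-b-np.outer(L,s),axis=1)
g=P[(L<-.02)&(L>-.06)&(rad<.014)&(sat<90)];print(len(g))
fit=least_squares(lambda q:np.linalg.norm(np.cross(g-np.r_[q[:2],b[2]-.03],np.r_[q[2:],1]/np.linalg.norm(np.r_[q[2:],1])),axis=1)-.007,np.r_[b[:2]-.03*s[:2]/s[2],s[:2]/s[2]],loss="soft_l1",f_scale=.001).x
dd=np.r_[fit[2:],1];dd/=np.linalg.norm(dd);print("stem at",fit[:2],b[2]-.03,dd,"lean",np.degrees(np.arccos(dd[2])),"yaw",np.degrees(np.arctan2(dd[1],dd[0])), "stem on ball-s line:",b-.03/s[2]*s)
E
```

```text
time: 2.9
ee_pos: [0.5147, 0.2382, 0.1586]
tcp_rot: [-180.0, 50.1, -149.2]
wrist_force: [0.0, 0.3, 0.2]
opening: 0.0451
grasp_force: 0.0
shift [-0.2079 -0.7081 -1.9533] rotvec [-0.0376  0.0644 -0.059 ] at [0.5147 0.2382 0.1586] [-179.9991   50.0746 -149.2403] t 2.9
309.70691628693146 320.21125821056285 199.05311476625897 [[-0.0004 -0.9638 -0.2665  0.0679]
 [ 1.     -0.0007  0.0011 -0.0007]
 [-0.0013 -0.2665  0.9638 -0.1414]
 [ 0.      0.      0.      1.    ]]
0.85 458 189 0.402099 [0.5955 0.5092 0.0181]
0.79 318 238 0.25804916 [0.5987 0.2856 0.12  ]
0.76 522 104 0.23276176 [0.4407 0.4088 0.0218]
0.89 381 180 0.40829742 [0.6529 0.4148 0.005 ]
0.73 556 141 0.29194078 [0.4431 0.5242 0.0132]
ball 847 [0.6073 0.2923 0.1122]
765
stem at [0.5822 0.2775] 0.08218110451552069 [0.5976 0.3611 0.7159] lean 44.2823530212897 yaw 31.140521123409854 stem on ball-s line: [0.5856 0.2795 0.0822]
```

View pics/w1.png

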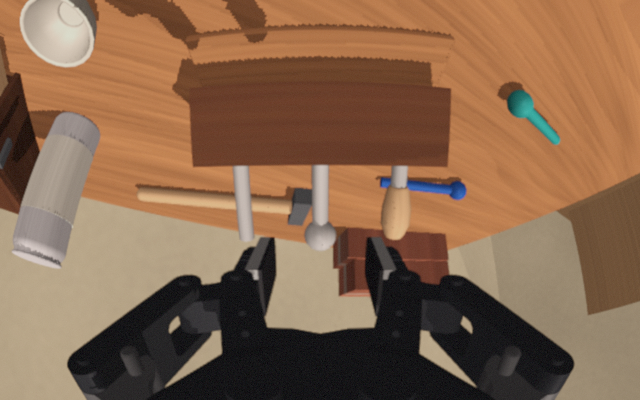

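The wrist picture shows the punch between the fingers: ball at (320,237), stem up to (320,165). The scraper is at (397,210) and the rod at (243,205), both clear of the finger paths. I approach along the tool axis and grip.

```bash
python3 -m jog '[{"rotation":[0,0,0],"translation":[24,14,-25],"grip":45},{"rotation":[0,0,0],"translation":[48,28,-50],"grip":45},{"rotation":[0,0,0],"translation":[65,37.5,-68],"grip":45},{"rotation":[0,0,0],"translation":[77,44.5,-81],"grip":45},{"rotation":[0,0,0],"translation":[77,44.5,-81],"grip":45},{"rotation":[0,0,0],"translation":[77,44.5,-81],"grip":45},{"rotation":[0,0,0],"translation":[77,44.5,-81],"grip":8},{"rotation":[0,0,0],"translation":[77,44.5,-81],"grip":8},{"rotation":[0,0,0],"translation":[77,44.5,-81],"grip":8},{"rotation":[0,0,0],"translation":[77,44.5,-81],"grip":8},{"rotation":[0,0,0],"translation":[77,44.5,-81],"grip":8},{"rotation":[0,0,0],"translation":[77,44.5,-81],"grip":8},{"rotation":[0,0,0],"translation":[77,44.5,-81],"grip":8}]' 60
```

```text
time: 4.35
ee_pos: [0.592, 0.2819, 0.0767]
tcp_rot: [180.0, 50.1, -149.3]
wrist_force: [-6.3, -1.9, 7.1]
opening: 0.0105
grasp_force: 58.8
```

```bash
python3 -m jog '[{"rotation":[0,0,0],"translation":[5.5,3.3,7.7],"grip":8},{"rotation":[0,0,0],"translation":[11,6.6,15.3],"grip":8},{"rotation":[0,0,0],"translation":[22,13,30.6],"grip":8},{"rotation":[0,0,0],"translation":[33,19.7,46],"grip":8},{"rotation":[0,0,0],"translation":[38,23,60],"grip":8},{"rotation":[0,0,0],"translation":[38,23,90],"grip":8},{"rotation":[0,0,0],"translation":[38,23,90],"grip":8}]'
python3 - <<'E'
from h import *
o,p,d=snap("wrist");cv2.imwrite("pics/w2.png",p[...,::-1]);np.savez("/tmp/w2.npz",p=p,d=d)
E
```

```text
time: 5.05
ee_pos: [0.6312, 0.3052, 0.1705]
tcp_rot: [-179.9, 50.3, -149.3]
wrist_force: [-0.1, 1.1, -0.1]
opening: 0.0106
grasp_force: 59.5
```

View pics/w2.png

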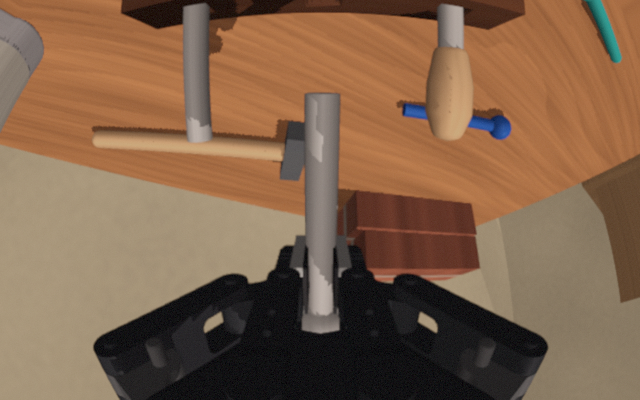

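The punch is held. Its foot is at (322,97), it hangs free, and the other two tools are still in the rack. I measure how it sits in the gripper.

```bash
python3 - <<'E'
from h import *
from scipy.optimize import least_squares
z=np.load("/tmp/w2.npz");d=z["d"];i,f=K("wrist");M=np.array(i["tool_from_camera"])
v,u=np.mgrid[95:240,300:345];v,u=v.ravel(),u.ravel();dd=d[v,u];k=dd>0;u,v,dd=u[k],v[k],dd[k]
x=np.c_[u-i["cx"],v-i["cy"]]/f;r=np.linalg.norm(x,axis=1,keepdims=True);x=x/r*np.tan(r)
P=np.c_[x*dd[:,None],dd]@M[:3,:3].T+M[:3,3]
g=P[(abs(P[:,1])<.012)&(abs(P[:,2])<.03)]
def res(q):
    n=np.r_[1,q[2:]];n/=np.linalg.norm(n);return np.linalg.norm(np.cross(g-np.r_[.04,q[:2]],n),axis=1)-.007
q=least_squares(res,[0,-.01,0,0],loss="soft_l1",f_scale=.001);print(len(g),q.x,"x range",np.percentile(g[:,0],[1,50,99]),"slope deg",np.degrees(np.arctan(q.x[2:])),"axis z at x=0",q.x[1]-.04*q.x[3])
# target
yaw=-5.85;c=np.array([.636,-.1525]);a=np.radians(yaw);ex=np.array([np.cos(a),np.sin(a)]);ey=np.array([-ex[1],ex[0]])
g=c-.080*ex-.047*ey;print("target xy",g)
for e in(0,4,7):
  s,t,y,Rt=frame(yaw,90-e);print(e);togo([g[0],g[1],.2],Rt)
E
```

```text
5006 [-0.0002 -0.0158  0.008  -0.1102] x range [0.012  0.0489 0.0752] slope deg [ 0.4592 -6.2871] axis z at x=0 -0.011418562896733618
target xy [ 0.5516 -0.1911]
0
shift [ -78.7238 -495.9251   32.2853] rotvec [-10.9316  49.7547 -34.1244] at [0.6304 0.3048 0.1677] [-179.9811   50.1289 -149.3265] t 5.1
4
shift [ -78.7238 -495.9251   32.2853] rotvec [-10.0597  45.7913 -34.494 ] at [0.6304 0.3048 0.1677] [-179.9811   50.1289 -149.3265] t 5.1
7
shift [ -78.7238 -495.9251   32.2853] rotvec [ -9.4055  42.8176 -34.7501] at [0.6304 0.3048 0.1677] [-179.9811   50.1289 -149.3265] t 5.1
```

```bash
python3 -m jog '[{"rotation":[-2,8,-6],"translation":[-30,-20,40],"grip":8},{"rotation":[-4,16,-13],"translation":[-60,-50,62],"grip":8},{"rotation":[-6,24,-20],"translation":[-85,-95,62],"grip":8},{"rotation":[-9,40.8,-34.9],"translation":[-95,-140,62],"grip":8},{"rotation":[-9,40.8,-34.9],"translation":[-95,-185,62],"grip":8},{"rotation":[-9,40.8,-34.9],"translation":[-95,-230,62],"grip":8},{"rotation":[-9,40.8,-34.9],"translation":[-92,-275,62],"grip":8},{"rotation":[-9,40.8,-34.9],"translation":[-90,-320,62],"grip":8},{"rotation":[-9,40.8,-34.9],"translation":[-87,-365,62],"grip":8},{"rotation":[-9,40.8,-34.9],"translation":[-85,-410,62],"grip":8},{"rotation":[-9,40.8,-34.9],"translation":[-82,-450,62],"grip":8},{"rotation":[-9,40.8,-34.9],"translation":[-79,-480,62],"grip":8},{"rotation":[-9,40.8,-34.9],"translation":[-79,-496,62],"grip":8},{"rotation":[-9,40.8,-34.9],"translation":[-79,-496,62],"grip":8},{"rotation":[-9,40.8,-34.9],"translation":[-79,-496,62],"grip":8},{"rotation":[-9,40.8,-34.9],"translation":[-79,-496,62],"grip":8}]'
python3 - <<'E'
from h import *
s,t,y,Rt=frame(-5.85,81);togo([.5516+.002,-.1911,.023],Rt)
o,p,d=snap("wrist");cv2.imwrite("pics/w3.png",p[...,::-1]);np.savez("/tmp/w3.npz",p=p,d=d,pos=o["ee_pos"],rot=o["tcp_rot"])
uv,P=cloud("wrist",d,o);a=np.radians(-5.85);ex=np.array([np.cos(a),np.sin(a)]);ey=np.array([-ex[1],ex[0]])
A=np.c_[(P[:,:2]-[.636,-.1525])@ex,(P[:,:2]-[.636,-.1525])@ey,P[:,2]]
hsv=cv2.cvtColor(p,cv2.COLOR_RGB2HSV)[uv[:,1],uv[:,0]]
def rg(n,m): print(n,m.sum(),np.percentile(A[m],[1,50,99],axis=0).tolist() if m.any() else "")
x,yy,z=A.T
rg("panel top",(abs(z-.086)<.004)&(x<-.14)&(x>-.23)&(abs(yy)<.12))
rg("cab top",(abs(z-.09)<.004)&(x>-.02)&(x<.1)&(abs(yy)<.08))
rg("block",(abs(z-.04)<.004)&(x>-.15)&(x<.0)&(yy>-.02)&(yy<.085)&(hsv[:,1]<90))
rg("walls",(abs(z-.055)<.004)&(x>-.14)&(x<-.02)&(abs(yy)<.115)&(abs(yy)>.08))
rg("floor",(abs(z-.018)<.004)&(x>-.14)&(x<-.02)&(abs(yy)<.115))
E
```

```text
time: 6.7
ee_pos: [0.5506, -0.1902, 0.2271]
tcp_rot: [180.0, 8.8, 174.2]
wrist_force: [0.5, -0.5, -1.9]
opening: 0.0106
grasp_force: 59.4
shift [   3.0397   -0.8869 -204.0885] rotvec [-0.0363 -0.1674 -0.0832] at [ 0.5506 -0.1902  0.2271] [179.9806   8.8297 174.2302] t 6.7
panel top 3755 [[-0.1897239804284196, -0.10474938627773349, 0.08270911640738052], [-0.1825635842506207, -0.0070831270416778745, 0.08469648837465266], [-0.17543198038340366, 0.10284409842986644, 0.08658098120626848]]
cab top 2718 [[-0.0013457086039008448, -0.07376248681085128, 0.08655136152272426], [0.018724392108481123, 0.03600904553517957, 0.08875034030694046], [0.0516234530452321, 0.07920348992600276, 0.09016417343437085]]
block 1443 [[-0.0766193086054674, 0.01227780083019992, 0.036491792554935384], [-0.05186563443975258, 0.03434368305450892, 0.03874426150440141], [-0.024806831657365788, 0.056928175501181844, 0.04053593060012353]]
walls 1312 [[-0.13900834396509607, -0.1002424232477565, 0.05120121757829818], [-0.08485372126919807, -0.094167423341144, 0.05366682556896399], [-0.021719125924762443, 0.09987222682852637, 0.055316795589010245]]
floor 11127 [[-0.13915658756843824, -0.09361111036714172, 0.015057547239382591], [-0.09096265650688506, 0.0077394146157226005, 0.016825709182139104], [-0.021662034974028584, 0.09372941744106733, 0.020300237948958293]]
```

View pics/w3.png

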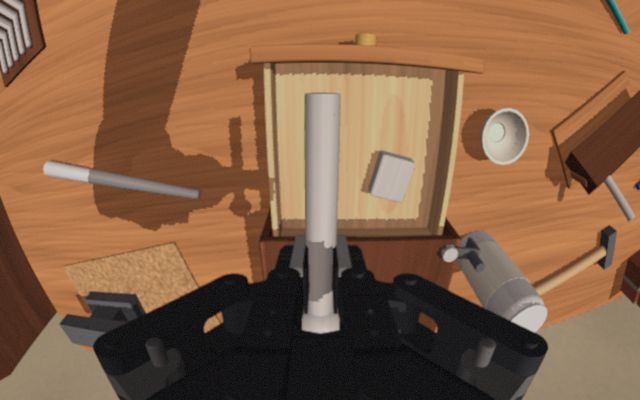

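The wrist view shows the drawer with the block at (393,175) and the punch over the free side, with its foot at (322,97). It agrees with the cabinet frame to 1 mm, so I lower it.

```bash
python3 -m jog '[{"rotation":[0,0,0],"translation":[3,-1,-35],"grip":8},{"rotation":[0,0,0],"translation":[3,-1,-70],"grip":8},{"rotation":[0,0,0],"translation":[3,-1,-105],"grip":8},{"rotation":[0,0,0],"translation":[3,-1,-140],"grip":8},{"rotation":[0,0,0],"translation":[3,-1,-165],"grip":8},{"rotation":[0,0,0],"translation":[3,-1,-180],"grip":8},{"rotation":[0,0,0],"translation":[3,-1,-190],"grip":8},{"rotation":[0,0,0],"translation":[3,-1,-197],"grip":8},{"rotation":[0,0,0],"translation":[3,-1,-201],"grip":8},{"rotation":[0,0,0],"translation":[3,-1,-203],"grip":8},{"rotation":[0,0,0],"translation":[3,-1,-203],"grip":8}]'
python3 - <<'E'
from h import *
o=readout.get_obs();print(o["ee_pos"],o["wrist_force"])
E
```

```text
time: 7.85
ee_pos: [0.5539, -0.1925, 0.0248]
tcp_rot: [-180.0, 8.9, 174.2]
wrist_force: [0.5, 0.0, -1.5]
opening: 0.0107
grasp_force: 59.4
[ 0.5539 -0.1925  0.0248] [ 0.4971  0.0203 -1.4742]
```

```bash
python3 -m jog '[{"rotation":[0,0,0],"translation":[0,0,-2],"grip":8},{"rotation":[0,0,0],"translation":[0,0,-3.5],"grip":8},{"rotation":[0,0,0],"translation":[0,0,-3.5],"grip":8},{"rotation":[0,0,0],"translation":[0,0,-3.5],"grip":12},{"rotation":[0,0,0],"translation":[0,0,-3.5],"grip":20},{"rotation":[0,0,0],"translation":[0,0,-3.5],"grip":30},{"rotation":[0,0,0],"translation":[0,0,-3.5],"grip":34},{"rotation":[0,0,0],"translation":[0,0,-3.5],"grip":34},{"rotation":[0,0,0],"translation":[0,0,-3.5],"grip":34}]'
```

```text
time: 8.75
ee_pos: [0.5536, -0.1924, 0.0209]
tcp_rot: [-180.0, 8.9, 174.2]
wrist_force: [1.5, -0.2, -0.2]
opening: 0.034
grasp_force: 0.0
```

```bash
python3 -m jog '[{"rotation":[0,0,0],"translation":[-2,0,15],"grip":34},{"rotation":[0,0,0],"translation":[-6,0,45],"grip":34},{"rotation":[0,0,0],"translation":[-12,0,85],"grip":34},{"rotation":[0,0,0],"translation":[-20,0,130],"grip":34},{"rotation":[0,0,0],"translation":[-30,0,175],"grip":34},{"rotation":[0,0,0],"translation":[-40,0,205],"grip":20},{"rotation":[0,0,0],"translation":[-40,0,205],"grip":0},{"rotation":[0,0,0],"translation":[-40,0,205],"grip":0}]'
python3 - <<'E'
from h import *
s,t,y,Rt=frame(-5.85,90);a=np.radians(-5.85);ex=np.array([np.cos(a),np.sin(a)]);ey=np.array([-ex[1],ex[0]]);c=np.array([.636,-.1525])
for X,z in((-.24,.2),(-.24,.062),(-.026,.062)): togo(np.r_[c+X*ex,z],Rt)
o,p,d=snap("wrist");cv2.imwrite("pics/w4.png",p[...,::-1])
for q in spotter.mark_of("wrist","punch_ball")[:2]+spotter.mark_of("wrist","punch")[:2]:
    u,v=np.round(q["uv"]).astype(int);w=world("wrist",[u,v],d[v,u],o)[0];print(q["confidence"],u,v,w,(w[:2]-c)@ex,(w[:2]-c)@ey)
E
```

```text
time: 9.55
ee_pos: [0.5137, -0.1926, 0.2274]
tcp_rot: [-180.0, 9.0, 174.2]
wrist_force: [0.7, 0.3, -1.6]
opening: -0.0002
grasp_force: 0.0
shift [-116.4733   64.525   -27.3677] rotvec [ 0.9539  8.9336 -0.0056] at [ 0.5137 -0.1926  0.2274] [-179.9608    8.9843  174.1587] t 9.55
shift [-116.4733   64.525  -165.3677] rotvec [ 0.9539  8.9336 -0.0056] at [ 0.5137 -0.1926  0.2274] [-179.9608    8.9843  174.1587] t 9.55
shift [  96.4122   42.7131 -165.3677] rotvec [ 0.9539  8.9336 -0.0056] at [ 0.5137 -0.1926  0.2274] [-179.9608    8.9843  174.1587] t 9.55
0.66 324 211 [ 0.5834 -0.1952  0.0421] -0.0480156570472411 -0.0478667688845869
0.42 597 140 [0.5267 0.2416 0.0074] -0.14888624572815343 0.3809387555290677
0.77 625 46 [0.3688 0.3016 0.0112] -0.31210327361515083 0.42454559598970854
0.62 325 113 [ 0.4752 -0.1835  0.0299] -0.1568318604712791 -0.04720374205600621
```

View pics/w4.png

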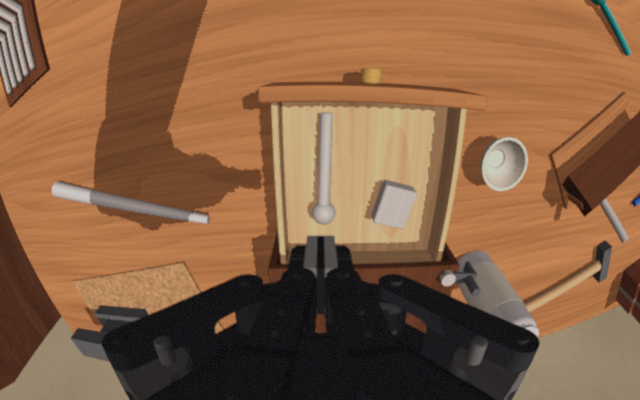

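The picture shows the punch lying along the drawer, ball at (324,212) and foot at (325,113), beside the block at (394,204). I go round to the front of the drawer.

```bash
python3 -m jog '[{"rotation":[0.5,4.5,0],"translation":[-40,22,-5],"grip":0},{"rotation":[1,8.9,0],"translation":[-80,44,-10],"grip":0},{"rotation":[1,8.9,0],"translation":[-116,64.5,-20],"grip":0},{"rotation":[1,8.9,0],"translation":[-116,64.5,-60],"grip":0},{"rotation":[1,8.9,0],"translation":[-116,64.5,-100],"grip":0},{"rotation":[1,8.9,0],"translation":[-116,64.5,-140],"grip":0},{"rotation":[1,8.9,0],"translation":[-116,64.5,-165],"grip":0},{"rotation":[1,8.9,0],"translation":[-116,64.5,-165],"grip":0},{"rotation":[1,8.9,0],"translation":[-116,64.5,-165],"grip":0}]'
python3 - <<'E'
from h import *
s,t,y,Rt=frame(-5.85,90);a=np.radians(-5.85);ex=np.array([np.cos(a),np.sin(a)]);c=np.array([.636,-.1525])
for X in (-.2,-.028): togo(np.r_[c+X*ex,.062],Rt)
E
```

```text
time: 10.6
ee_pos: [0.3973, -0.1277, 0.0608]
tcp_rot: [179.9, -0.2, 174.2]
wrist_force: [0.7, -0.2, 0.2]
opening: 0.0001
grasp_force: 0.0
shift [39.7626 -4.3738  1.1707] rotvec [-0.1238 -0.1694 -0.0124] at [ 0.3973 -0.1277  0.0608] [179.8941  -0.1811 174.1626] t 10.6
shift [210.8668 -21.9048   1.1707] rotvec [-0.1238 -0.1694 -0.0124] at [ 0.3973 -0.1277  0.0608] [179.8941  -0.1811 174.1626] t 10.6
```

```bash
python3 -m jog '[{"rotation":[0,0,0],"translation":[20,-2,1],"grip":0},{"rotation":[0,0,0],"translation":[33,-3.4,1],"grip":0},{"rotation":[0,0,0],"translation":[38,-4,1],"grip":0},{"rotation":[0,0,0],"translation":[44,-4.5,1],"grip":0},{"rotation":[0,0,0],"translation":[51,-5.2,1],"grip":0},{"rotation":[0,0,0],"translation":[59,-6.1,1],"grip":0},{"rotation":[0,0,0],"translation":[68,-7,1],"grip":0},{"rotation":[0,0,0],"translation":[78,-8,1],"grip":0},{"rotation":[0,0,0],"translation":[89,-9.2,1],"grip":0},{"rotation":[0,0,0],"translation":[100,-10.3,1],"grip":0},{"rotation":[0,0,0],"translation":[111,-11.4,1],"grip":0},{"rotation":[0,0,0],"translation":[122,-12.6,1],"grip":0},{"rotation":[0,0,0],"translation":[133,-13.7,1],"grip":0},{"rotation":[0,0,0],"translation":[144,-14.8,1],"grip":0},{"rotation":[0,0,0],"translation":[155,-16,1],"grip":0},{"rotation":[0,0,0],"translation":[165,-17,1],"grip":0},{"rotation":[0,0,0],"translation":[174,-18,1],"grip":0},{"rotation":[0,0,0],"translation":[182,-18.8,1],"grip":0},{"rotation":[0,0,0],"translation":[189,-19.5,1],"grip":0},{"rotation":[0,0,0],"translation":[194,-20,1],"grip":0}]'

```

```text
time: 12.6
ee_pos: [0.5921, -0.1479, 0.0616]
tcp_rot: [179.9, -0.1, 174.2]
wrist_force: [-2.0, 0.6, -0.5]
opening: 0.0002
grasp_force: 1.1
```

```bash
python3 -m jog '[{"rotation":[0,0,0],"translation":[4,-0.4,0],"grip":0},{"rotation":[0,0,0],"translation":[8,-0.8,0],"grip":0},{"rotation":[0,0,0],"translation":[11,-1.1,0],"grip":0},{"rotation":[0,0,0],"translation":[14,-1.4,0],"grip":0},{"rotation":[0,0,0],"translation":[16,-1.6,0],"grip":0},{"rotation":[0,0,0],"translation":[16,-1.6,0],"grip":0}]'

```

```text
time: 13.2
ee_pos: [0.608, -0.1496, 0.0619]
tcp_rot: [179.9, -0.1, 174.2]
wrist_force: [-0.9, 0.2, -0.4]
opening: -0.0
grasp_force: 0.1
```

```bash
python3 -m jog '[{"rotation":[0,0,0],"translation":[1,-0.1,0],"grip":0},{"rotation":[0,0,0],"translation":[2,-0.2,0],"grip":0},{"rotation":[0,0,0],"translation":[2,-0.2,0],"grip":0}]'
python3 -m jog '[{"rotation":[0,0,0],"translation":[0.7,-0.1,0],"grip":0},{"rotation":[0,0,0],"translation":[1.5,-0.1,0],"grip":0},{"rotation":[0,0,0],"translation":[1.5,-0.1,0],"grip":0}]'

```

```text
time: 13.5
ee_pos: [0.6084, -0.1497, 0.0619]
tcp_rot: [179.9, -0.2, 174.1]
wrist_force: [-8.0, 1.9, 2.8]
opening: 0.0001
grasp_force: 4.0
time: 13.8
ee_pos: [0.6085, -0.1497, 0.0619]
tcp_rot: [179.9, -0.4, 174.1]
wrist_force: [-16.5, 1.4, 7.6]
opening: -0.0003
grasp_force: 8.2
```

The drawer is against its stop. I back off, lift and measure the hook.

```bash
python3 -m jog '[{"rotation":[0,0,0],"translation":[-25,2.5,0],"grip":0},{"rotation":[0,0,0],"translation":[-55,5.5,0],"grip":0},{"rotation":[0,0,0],"translation":[-65,10,40],"grip":0},{"rotation":[0,0,0],"translation":[-60,40,85],"grip":0},{"rotation":[0,0,0],"translation":[-40,80,130],"grip":0},{"rotation":[0,0,0],"translation":[-20,100,160],"grip":0},{"rotation":[0,0,0],"translation":[-20,100,160],"grip":0},{"rotation":[0,0,0],"translation":[-20,100,160],"grip":0}]'
python3 - <<'E'
from h import *
a=np.radians(-5.85);ex=np.array([np.cos(a),np.sin(a)]);ey=np.array([-ex[1],ex[0]]);c=np.array([.636,-.1525])
for cam in("wrist","scene","side"):
    o,p,d=snap(cam)
    if cam=="wrist": cv2.imwrite("pics/w5.png",p[...,::-1]);print(o["ee_pos"],o["tcp_rot"])
    for n in("hook_post","hook","drawer_front"):
        for q in spotter.mark_of(cam,n)[:1]: print(cam,n,q)
    uv,P=cloud(cam,d,o)
    A=np.c_[(P[:,:2]-c)@ex,(P[:,:2]-c)@ey,P[:,2]];x,y,z=A.T
    m=(z>.104)&(z<.13)&(abs(x-.015)<.045)&(y>.085)&(y<.14)
    if m.any(): print(cam,"post",m.sum(),np.percentile(A[m],[3,50,97],axis=0).tolist(),P[m].mean(0))
    m=(abs(z-.086)<.004)&(x>-.12)&(x<-.002)&(abs(y)<.1);print("panel",m.sum(),np.percentile(A[m],[2,98],axis=0).tolist() if m.any() else "")
    m=(z>.155)&(z<.175)&(x>.02)&(x<.2)&(y>.1)&(y<.3);print("can",P[m].mean(0),np.percentile(P[m],[2,98],axis=0).tolist())
E
```

```text
time: 14.6
ee_pos: [0.5923, -0.049, 0.2232]
tcp_rot: [179.9, 0.1, 174.3]
wrist_force: [-0.2, -0.0, -0.9]
opening: -0.0003
grasp_force: 0.0
[ 0.5923 -0.049   0.2232] [179.9121   0.0682 174.2532]
wrist hook_post {'uv': [348.3, 268.3], 'confidence': 0.57}Traceback (most recent call last):
  File "<stdin>", line 7, in <module>
ValueError: it knows: block, cabinet, dish, drawer_floor, drawer_front, flat_punch, gas_can, hook_post, punch, punch_ball, rack, scraper
```

View pics/w5.png

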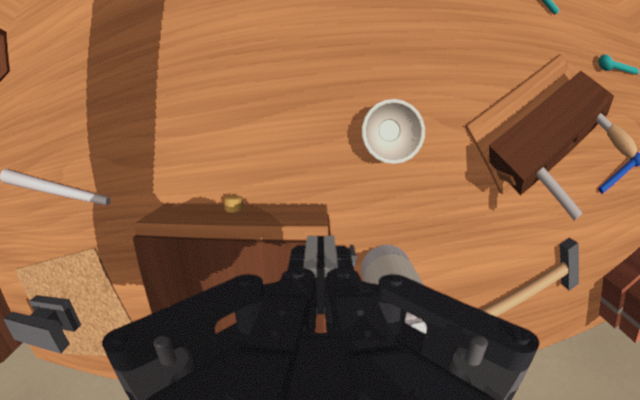

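The picture shows the drawer shut, with its knob at (233,203), and the fingers hiding the hook. I measure the hook with the fixed cameras.

```bash
python3 - <<'E'
from h import *
a=np.radians(-5.85);ex=np.array([np.cos(a),np.sin(a)]);ey=np.array([-ex[1],ex[0]]);c=np.array([.636,-.1525])
for cam,off in(("scene",[.003,-.003]),("side",[-.003,.003])):
    o,p,d=snap(cam)
    for n in("hook_post","drawer_front"):
        for q in spotter.mark_of(cam,n)[:1]: print(cam,n,q)
    uv,P=cloud(cam,d,o);P[:,:2]-=off
    A=np.c_[(P[:,:2]-c)@ex,(P[:,:2]-c)@ey,P[:,2]];x,y,z=A.T
    for lo,hi in((.093,.1),(.104,.13)):
        m=(z>lo)&(z<hi)&(abs(x-.015)<.045)&(y>.075)&(y<.15)
        if m.any(): print(cam,lo,m.sum(),np.percentile(A[m],[3,50,97],axis=0).tolist())
    m=(abs(z-.086)<.004)&(x>-.12)&(x<-.002)&(abs(y)<.1);print("panel",m.sum(),np.percentile(A[m],[2,98],axis=0)[:,:2].tolist() if m.any() else "")
    m=(z>.155)&(z<.175)&(x>.02)&(x<.2)&(y>.1)&(y<.3);print("can",np.percentile(A[m],[2,50,98],axis=0).tolist())
    z0=np.load(f"/tmp/{cam}0.npz");uv,P=cloud(cam,z0["d"]);P[:,:2]-=off;A=np.c_[(P[:,:2]-c)@ex,(P[:,:2]-c)@ey,P[:,2]];x,y,z=A.T
    m=(z>.106)&(z<.13)&(abs(x-.015)<.05)&(y>.075)&(y<.15);print("t0 post",m.sum(),np.percentile(A[m],[3,50,97],axis=0).tolist())
    m=(z>.112)&(z<.13)&(abs(x-.015)<.05)&(y>.075)&(y<.15)
    print(A[m].round(3).tolist()[:40])
    cv2.imwrite(f"pics/h{cam}.png",cv2.resize(z0["p"][220:300,210:320] if cam=="scene" else z0["p"][110:190,260:370],(550,400),interpolation=cv2.INTER_CUBIC)[...,::-1])
E
python3 -c "
import cv2,numpy as np
a=cv2.imread('pics/hscene.png');b=cv2.imread('pics/hside.png');cv2.imwrite('pics/hk.png',cv2.resize(np.hstack([a,b]),(800,291)))"
```

```text
scene hook_post {'uv': [255.7, 250.9], 'confidence': 0.64}
scene drawer_front {'uv': [200.0, 261.4], 'confidence': 0.8}
scene 0.093 95 [[0.007448340650441971, 0.08762345739045241, 0.09309123742237269], [0.017051568239579734, 0.10614099575825967, 0.09610035048415533], [0.02366393067839082, 0.1331706146389884, 0.09911342486546551]]
scene 0.104 37 [[0.010664400237497193, 0.11829343166928444, 0.10543547985995803], [0.01880631759784386, 0.12340037002734293, 0.11972997974797006], [0.022000673721046443, 0.12917351394198778, 0.12267721085488201]]
panel 405 [[-0.01667079334993931, -0.09570506243830139], [-0.0030238174498511353, 0.09552080260339217]]
can [[0.044830100110474544, 0.1575101207354165, 0.15550922029385789], [0.07478089831449417, 0.1852397823972724, 0.16410543553608753], [0.10093206667851619, 0.21312889618596745, 0.1671717102366098]]
t0 post 36 [[0.010291174969751427, 0.11816241723339807, 0.10708058906903248], [0.01818663552541286, 0.12326895705314608, 0.11932141177972327], [0.02232044654478254, 0.1290454508010736, 0.12384725290425606]]
[[0.01, 0.122, 0.12], [0.01, 0.125, 0.119], [0
[... 1466 characters left out ...]
 0.11714486135164347, 0.10935391262222287], [0.017330012884750442, 0.12540426811700683, 0.11721244911644235], [0.022118378182325888, 0.12792550832524516, 0.12273605090842438]]
[[0.022, 0.121, 0.122], [0.02, 0.117, 0.121], [0.018, 0.116, 0.12], [0.022, 0.126, 0.123], [0.02, 0.123, 0.121], [0.017, 0.123, 0.122], [0.015, 0.121, 0.123], [0.012, 0.12, 0.123], [0.023, 0.123, 0.116], [0.018, 0.127, 0.122], [0.015, 0.126, 0.122], [0.014, 0.122, 0.12], [0.014, 0.118, 0.116], [0.022, 0.126, 0.116], [0.019, 0.126, 0.117], [0.015, 0.126, 0.119], [0.013, 0.125, 0.119], [0.013, 0.119, 0.114], [0.021, 0.128, 0.114], [0.018, 0.127, 0.114], [0.016, 0.125, 0.114], [0.012, 0.127, 0.117], [0.011, 0.124, 0.115]]
```

View pics/hk.png

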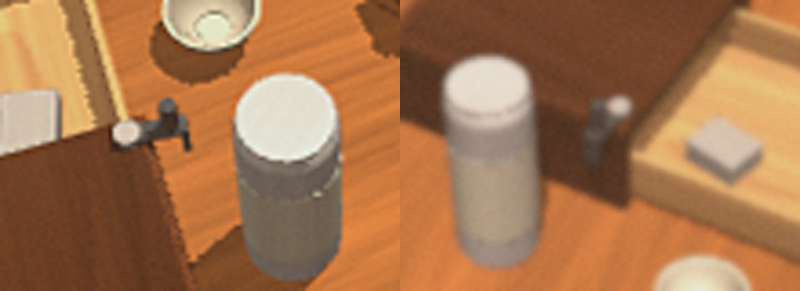

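The pre-push crops show the hook's light pivot at (127,133), its upright post at (168,110) and the can at (287,120) to the right. In cabinet coordinates the post is at (16, 123) mm, so the angle is about 1.62 rad. I place the shut fingers behind the post.

```bash
python3 -m jog '[{"rotation":[0,0,0],"translation":[45,7,0],"grip":0},{"rotation":[0,0,0],"translation":[93,14,0],"grip":0},{"rotation":[0,0,0],"translation":[93,14,0],"grip":0},{"rotation":[0,0,0],"translation":[93,14,-30],"grip":0},{"rotation":[0,0,0],"translation":[93,14,-60],"grip":0},{"rotation":[0,0,0],"translation":[93,14,-85],"grip":0},{"rotation":[0,0,0],"translation":[93,14,-105],"grip":0},{"rotation":[0,0,0],"translation":[93,14,-115],"grip":0},{"rotation":[0,0,0],"translation":[93,14,-115],"grip":0},{"rotation":[0,0,0],"translation":[93,14,-115],"grip":0}]'
python3 - <<'E'
from h import *
o=readout.get_obs();print(o["ee_pos"],o["wrist_force"],o["q"])
r=(o["ee_pos"][:2]-[.6606,-.0595])*1000;print(r)
for f in range(6,109,6): print(f,(R.from_euler("z",f,degrees=True).as_matrix()[:2,:2]@r-r).round(1))
E
```

```text
time: 16.0
ee_pos: [0.6843, -0.036, 0.1079]
tcp_rot: [179.9, -0.0, 174.1]
wrist_force: [0.0, -0.0, 0.2]
opening: 0.0002
grasp_force: 0.0
[ 0.6843 -0.036   0.1079] [ 0.0187 -0.0364  0.1853] [-3.0495 23.2121 18.2489 85.0787  0.0949  2.803 ]
[23.6953 23.5175]
6 [-2.6  2.3]
12 [-5.4  4.4]
18 [-8.4  6.2]
24 [-11.6   7.6]
30 [-14.9   8.7]
36 [-18.3   9.4]
42 [-21.8   9.8]
48 [-25.3   9.8]
54 [-28.8   9.5]
60 [-32.2   8.8]
66 [-35.5   7.7]
72 [-38.7   6.3]
78 [-41.8   4.5]
84 [-44.6   2.5]
90 [-47.2   0.2]
96 [-49.6  -2.4]
102 [-51.6  -5.2]
108 [-53.4  -8.2]
```

```bash
python3 -m jog '[{"rotation":[0,0,6],"translation":[-2.6,2.3,0],"grip":0},{"rotation":[0,0,12],"translation":[-5.4,4.4,0],"grip":0},{"rotation":[0,0,18],"translation":[-8.4,6.2,0],"grip":0},{"rotation":[0,0,24],"translation":[-11.6,7.6,0],"grip":0},{"rotation":[0,0,30],"translation":[-14.9,8.7,0],"grip":0},{"rotation":[0,0,36],"translation":[-18.3,9.4,0],"grip":0},{"rotation":[0,0,42],"translation":[-21.8,9.8,0],"grip":0},{"rotation":[0,0,48],"translation":[-25.3,9.8,0],"grip":0},{"rotation":[0,0,54],"translation":[-28.8,9.5,0],"grip":0},{"rotation":[0,0,60],"translation":[-32.2,8.8,0],"grip":0},{"rotation":[0,0,66],"translation":[-35.5,7.7,0],"grip":0},{"rotation":[0,0,72],"translation":[-38.7,6.3,0],"grip":0},{"rotation":[0,0,78],"translation":[-41.8,4.5,0],"grip":0},{"rotation":[0,0,84],"translation":[-44.6,2.5,0],"grip":0},{"rotation":[0,0,90],"translation":[-47.2,0.2,0],"grip":0},{"rotation":[0,0,90],"translation":[-47.2,0.2,0],"grip":0}]'
python3 - <<'E'
from h import *
o=readout.get_obs();print(o["ee_pos"],o["wrist_force"],o["tcp_rot"])
E
```

```text
time: 17.6
ee_pos: [0.6372, -0.0355, 0.1086]
tcp_rot: [-180.0, -0.1, -95.8]
wrist_force: [-1.0, 1.2, 1.4]
opening: -0.0003
grasp_force: 0.6
[ 0.6372 -0.0355  0.1086] [-1.0333  1.1515  1.4377] [-179.9711   -0.0748  -95.7548]
```

```bash
python3 -m jog '[{"rotation":[0,0,0],"translation":[-0.1,-1,0],"grip":0},{"rotation":[0,0,0],"translation":[-0.2,-2,0],"grip":0},{"rotation":[0,0,0],"translation":[-0.3,-3,0],"grip":0},{"rotation":[0,0,0],"translation":[-0.3,-3,0],"grip":0}]'
python3 -m jog '[{"rotation":[0,0,0],"translation":[-0.1,-0.8,0],"grip":0},{"rotation":[0,0,0],"translation":[-0.1,-1.3,0],"grip":0},{"rotation":[0,0,0],"translation":[-0.1,-1.3,0],"grip":0}]'
```

```text
time: 18.0
ee_pos: [0.6368, -0.0388, 0.1069]
tcp_rot: [179.9, -0.1, -95.9]
wrist_force: [0.1, 1.5, 0.6]
opening: -0.0001
grasp_force: 0.5
time: 18.3
ee_pos: [0.6364, -0.04, 0.1067]
tcp_rot: [179.9, -0.1, -95.9]
wrist_force: [-0.2, 1.6, 0.7]
opening: 0.0003
grasp_force: 0.6
```

```bash
python3 -m jog '[{"rotation":[0,0,0],"translation":[-0.1,-0.8,0],"grip":0},{"rotation":[0,0,0],"translation":[-0.1,-1.3,0],"grip":0},{"rotation":[0,0,0],"translation":[-0.1,-1.3,0],"grip":0}]'
python3 -m jog '[{"rotation":[0,0,0],"translation":[-0.1,-0.8,0],"grip":0},{"rotation":[0,0,0],"translation":[-0.1,-1.3,0],"grip":0},{"rotation":[0,0,0],"translation":[-0.1,-1.3,0],"grip":0}]'
```

```text
time: 18.6
ee_pos: [0.6363, -0.0407, 0.1067]
tcp_rot: [179.9, -0.0, -95.8]
wrist_force: [-1.3, 4.8, 1.0]
opening: 0.0003
grasp_force: 2.4
time: 18.9
ee_pos: [0.6363, -0.0409, 0.1068]
tcp_rot: [179.9, 0.1, -95.8]
wrist_force: [-0.9, 10.1, 0.5]
opening: -0.0003
grasp_force: 5.0
```

The hook is on its stop. I back off, lift away and check.

```bash
python3 -m jog '[{"rotation":[0,0,0],"translation":[0.4,4,0],"grip":0},{"rotation":[0,0,0],"translation":[1,10,0],"grip":0},{"rotation":[0,0,0],"translation":[1,10,30],"grip":0},{"rotation":[0,0,0],"translation":[1,10,75],"grip":0},{"rotation":[0,0,0],"translation":[-40,10,120],"grip":0},{"rotation":[0,0,0],"translation":[-90,10,150],"grip":0},{"rotation":[0,0,0],"translation":[-140,10,160],"grip":0},{"rotation":[0,0,0],"translation":[-190,10,160],"grip":0},{"rotation":[0,0,0],"translation":[-230,10,160],"grip":0},{"rotation":[0,0,0],"translation":[-230,10,160],"grip":0}]'
python3 - <<'E'
from h import *
a=np.radians(-5.85);ex=np.array([np.cos(a),np.sin(a)]);ey=np.array([-ex[1],ex[0]]);c=np.array([.636,-.1525])
for cam,off in(("scene",[.003,-.003]),("side",[-.003,.003])):
    o,p,d=snap(cam);uv,P=cloud(cam,d,o);P[:,:2]-=off
    A=np.c_[(P[:,:2]-c)@ex,(P[:,:2]-c)@ey,P[:,2]];x,y,z=A.T
    m=(z>.106)&(z<.13)&(abs(x)<.05)&(y>.06)&(y<.15);print(cam,"post",m.sum(),np.percentile(A[m],[3,50,97],axis=0).tolist())
    m=(abs(z-.086)<.004)&(x>-.12)&(x<-.002)&(abs(y)<.07);print("panel",np.percentile(A[m],[2,98],axis=0)[:,:2].tolist())
    if cam=="scene": cv2.imwrite("pics/fin.png",cv2.resize(p[140:340,130:410],(800,571),interpolation=2)[...,::-1])
E
```

```text
time: 19.9
ee_pos: [0.4025, -0.0326, 0.2685]
tcp_rot: [-179.9, -0.1, -95.9]
wrist_force: [1.7, 0.3, 0.8]
opening: -0.0001
grasp_force: 0.0
scene post 31 [[-0.017032060744281007, 0.09066448343772393, 0.10762785662506698], [-0.012641431491254145, 0.09572789669265967, 0.11990275406501127], [-0.008472084737860323, 0.10082555718184061, 0.12375209641675775]]
panel [[-0.01657746414181353, -0.06675779420625666], [-0.0024699025194476524, 0.06721714756799621]]
side post 27 [[-0.017139831689936342, 0.09167260573433064, 0.1062652614560917], [-0.013877536607137782, 0.0973989892066834, 0.11716684292189727], [-0.00887965767189709, 0.10122842996017135, 0.12481871395476846]]
panel [[-0.015476333350741193, -0.06682115194835198], [-0.0023838248955578333, 0.06682766235223553]]
```

View pics/fin.png

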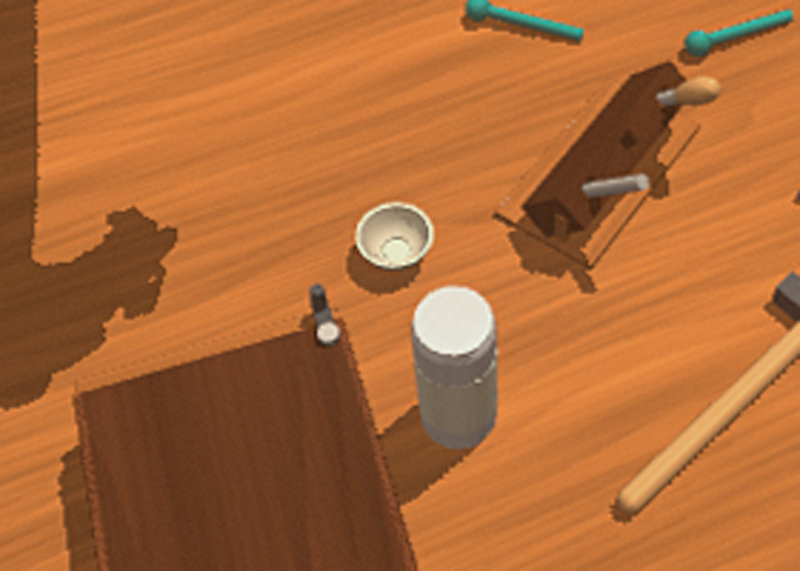

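The final picture shows the drawer shut, with its front flush at (200,360). The hook points straight out, from its pivot at (328,333) to the post at (318,298). The dish at (395,237), the can at (455,365) and the rod and scraper in the rack are undisturbed.

```bash
python3 -c "
from workcell import bot
print(bot.job_done())"
```

```text
the job is handed in; nothing more can be done
None
```

The punch went flat into the drawer beside the block, the drawer is shut, and the hook was then swung to its stop across the front; the other tools, can and dish are undisturbed, and the job was handed in at about 20 s.

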